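# Move a row of bench supplies to the other rack in reverse order

### The arm

A 7-joint arm with a two-finger parallel gripper is mounted at the origin on the work surface; the furniture and walls round the work are solid. World frame = base frame: x ahead of the robot, y to its left, z up, the work surface at z = 0. Lengths are in m, angles in rad, forces in N, time in s.
With the tool pointing down it reaches from about 0.4 to 0.875 m from the base axis. Payload 6.5 kg.
Tool frame: the origin (TCP) lies at the very end of the fingers, on their centre line; the grasp point (between the pads) lies arm.grip_depth behind it (arm.grip_depth is the distance from the TCP to the grasp point, in m); z points along the fingers, y is the line along which they close (so a half turn about z gives the same grasp; the last joint's range is limited). The gripper opens to 88 mm and grips with 3 to 60 N. Pads are 18 mm wide; open, the fingers measure 123 mm over their backs; the gripper's body (75 mm by 187 mm) begins 45 mm behind the grasp point.
Start: joints at [1.048, 0.536, -0.004, 1.538, 0.003, 1.067, -0.071], TCP at [0.287, -0.583, 0.239] pointing down, gripper open.
Joint ranges: [-2.7, 2.7], [-0.37, 2.16], [-1.27, 1.26], [0.24, 2.4], [-1.31, 4.45], [0.19, 1.91], [-2.76, 2.76]. Speed limits (rad/s): [2.39, 2.39, 3.14, 3.14, 3.14, 3.14, 3.14].

### API

Orientations are given as a unit quaternion [w, x, y, z].
In Python, from cell import arm gives the robot as it stands. The module is installed in compiled form; this text tells all that it offers.
- The arm moves only by the shell command python3 -m jog 'ROWS'. ROWS is JSON, a list of rows, each a list of 7 numbers: the finger opening in mm, from 0 to 88.1, then the shift along the tool's x, y, z in mm, then the turn, a rotation vector about the tool's x, y, z in degrees. A call has exactly 10 rows; each row shifts and turns the commanded pose from where the row before left it, along the tool's axes as they then stand; what a row does not reach is not made up. A row lasts 1/8 s, in which the tool goes at most 62.5 mm and 10.7 degrees, less where a joint would pass 70% of its speed; a pose out of reach is approached as far as the arm can. A call is refused whole if a number of a shift passes 62.5 or a number of a turn 10.7, either way. A call with a gripper value outside its range is refused whole. The fingers move at their own pace and stop on an object; the grip force is fixed at half the most. Time passes only in rows, so rows that do not move let the fingers close, or fill a call up. It gives the time, the measured TCP pose, the force, the opening and the grip force at its end, in the units of the state.
- arm.get_state(): the state, without advancing time (a new reading comes with each control period).
- arm.capture(name): name is "scene" or "top"; returns the picture (384x512x3 uint8, red, green, blue); there is no depth.
- arm.calibration(name): a dict with "intrinsics" (3x3 intrinsics, pixels), "T" (4x4, takes a point from camera to world coordinates). Camera axes: x right, y up, looking along -z (the intrinsics and any distortion apply to the point x, -y, -z); pixel columns grow to the right and rows downward; lengths in m; the calibration is good to about 2 mm. A picture is of the moment at which its call begins. calibration takes no time and is no camera call.
- arm.close_job(): hands the job in; it is judged then, once.
The state is a dict: "time": time; "joint_positions": joint angles; "qvel": joint speeds; "tau": joint torques, N m; "position": TCP position; "orientation": TCP orientation; "contact_force": force on the tool from outside, world axes, zero at the start; "torque": the same for the moment, N m; "finger_gap": opening from 0.0 (shut) to 1.0 (fully open); "grip_force": force on a finger pad.
Only numpy, scipy, OpenCV 4.12 (cv2) and the standard library are available. Lean on these libraries where they do the work, as an engineer would, in place of code of your own. Each camera call takes 0.05 s, during which the arm holds its last target. There are 200 camera calls.

### The job

Move the four supplies (solder reel, copper cup, black jar, flat sensor module) from the full rack to the empty rack in reverse order: the one that stands nearest the tall end plate of the old rack goes into the bay farthest from the end plate of the new rack, and so on, until the one that stood farthest away stands nearest the new end plate. Set each upright on the middle of its bay's round pad, one to a bay, and let go.

Things in the scene. Friction and masses are not known exactly. Their poses are not given: they have to be found in the camera images.
- old_rack: Old rack, full at the start: fixed plywood board 112 x 335 mm. Origin: middle of the row, at worktop height; x across the row, y along it towards the tall end plate, z up. Bay centres at x = 0, y = +117, +39, -39, -117 mm. Between the bays 3 mm dividers, top 32 mm above the worktop; the long sides are open. End plate: inner face at y = +157 mm, top 62 mm above the worktop.
- new_rack: New rack, empty at the start, otherwise like the old one and fixed too. Origin: middle of the row, at worktop height; x across the row, y along it towards the tall end plate, z up. Bay centres at x = 0, y = +117, +39, -39, -117 mm. The board is 12 mm thick; each bay has a round grey pad, 72 mm across, 3 mm thick, so things stand 15 mm above the worktop in both racks. Dividers and end plate as on the old rack.
- reel_mid (a point): The solder reel: a reel of solder wire: two dark blue round flanges with bare wire between, axis upright, 56 mm across and 33 mm high, loose, under 0.35 kg. This point is on its upright axis, half-way up; the z axis is its upright axis. Grasp it across its diameter. At the start it stands on a pad of the old rack.
- cup_mid (a point): The copper cup: an open-topped round cup of copper foil, 52 mm across and 57 mm high, loose, under 0.35 kg. This point is on its upright axis, half-way up; the z axis is its upright axis. Grasp it across its diameter. At the start it stands on a pad of the old rack.
- black_jar_mid (a point): The black jar: a squat jar, black all over with a label band, 62 mm across and 62 mm high, loose, under 0.35 kg. This point is on its upright axis, half-way up; the z axis is its upright axis. Grasp it across its diameter. At the start it stands on a pad of the old rack.
- module_mid (a point): The sensor module: a flat black rectangular sensor module, 62 mm x 37 mm and 12 mm high, loose, under 0.35 kg. This point is on its upright axis, half-way up; the z axis is its upright axis. x runs along its 62 mm, y along its 37 mm; grasp it across the 37 mm with the fingertips just clear of the pad. Its long side lies along the row. At the start it stands on a pad of the old rack.
- pad_reel: The round grey pad of the old rack on which the solder reel stands at the start (72 mm across, 3 mm thick, origin at the centre of its underside, on the board). It is fixed there and stays behind: it shows from which bay the solder reel came.
- pad_cup: The round grey pad of the old rack on which the copper cup stands at the start (72 mm across, 3 mm thick, origin at the centre of its underside, on the board). It is fixed there and stays behind: it shows from which bay the copper cup came.
- pad_black_jar: The round grey pad of the old rack on which the black jar stands at the start (72 mm across, 3 mm thick, origin at the centre of its underside, on the board). It is fixed there and stays behind: it shows from which bay the black jar came.
- pad_module: The round grey pad of the old rack on which the sensor module stands at the start (72 mm across, 3 mm thick, origin at the centre of its underside, on the board). It is fixed there and stays behind: it shows from which bay the sensor module came.

How it is judged:
By the outcome, as a careful person would: the job done as asked, in the order asked, and still so for the second after the job is handed in, with the robot touching nothing.
It also fails if it takes over 104 s, if anything falls off the work surface, if the arm or the gripper's body presses on something with over 40 N, if the wrist force passes 120 N, or if a joint passes its speed limit or range.

## Working session

There is one attempt and no reset: what is moved stays moved. The work goes in short steps, Python scripts to look and compute and a shell command to move; the robot and the scene stay as the last step left them, time stands still between calls to the robot, and variables do not carry over. Pictures are saved under pics/ and viewed, at most 14 in all, crops included, and the job is handed in when it is done.

```bash
mkdir -p pics; python3 - <<'E'
from cell import arm
import cv2,numpy as np
for n in("scene","top"):
    cv2.imwrite(f"pics/{n}0.png",arm.capture(n)[:,:,::-1]); c=arm.calibration(n);print({k:(np.round(v,4).tolist() if not isinstance(v,str) else v) for k,v in c.items()})
s=arm.get_state();print({k:np.round(v,3).tolist() for k,v in s.items()},arm.grip_depth)
E
```

```text
{'intrinsics': [[467.0633, 0.0, 262.9354], [0.0, 467.0633, 193.7833], [0.0, 0.0, 1.0]], 'T': [[-0.7015, -0.4531, 0.5501, 1.263], [0.7125, -0.4286, 0.5556, 0.7204], [-0.016, 0.7817, 0.6235, 0.8591], [0.0, 0.0, 0.0, 1.0]]}
{'intrinsics': [[350.3864, 0.0, 253.2965], [0.0, 350.3864, 196.0391], [0.0, 0.0, 1.0]], 'T': [[-0.0087, 0.9994, -0.0323, 0.485], [-0.9999, -0.0091, -0.0117, -0.0161], [-0.012, 0.0322, 0.9994, 0.9462], [0.0, 0.0, 0.0, 1.0]]}
{'time': 0.1, 'joint_positions': [1.048, 0.537, -0.004, 1.539, 0.003, 1.067, -0.071], 'qvel': [0.001, -0.002, -0.001, -0.002, -0.0, 0.0, 0.0], 'tau': [0.003, -57.208, 0.994, -25.223, -0.056, 0.013, 0.0], 'position': [0.286, -0.583, 0.238], 'orientation': [-0.001, 0.974, 0.226, -0.0], 'contact_force': [-0.328, 0.561, 0.846], 'torque': [0.039, -0.028, 0.012], 'grip_force': 0.0, 'finger_gap': 1.0} 0.0187
```

View pics/top0.png

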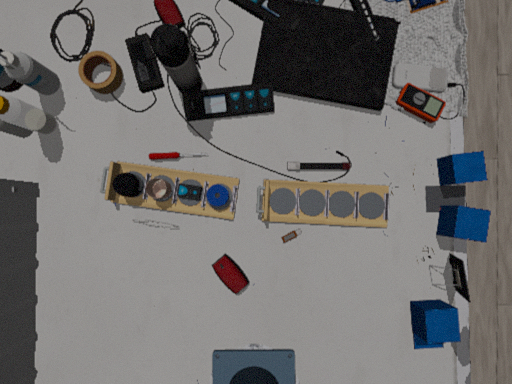

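View pics/scene0.png

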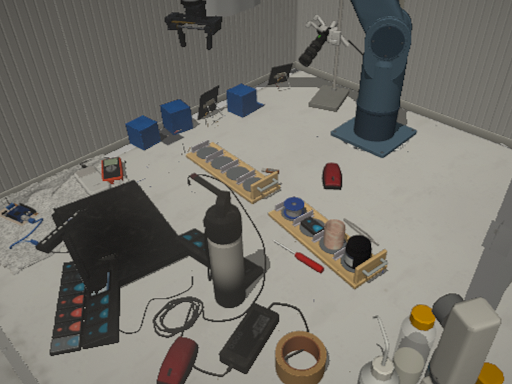

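The top view shows the old rack at cols 105–238 with its end plate on the left. From the plate the order is jar (127,184), cup (160,188), module (189,190), reel (218,196). The new rack is at cols 262–388, end plate also on the left, with pads at about 283, 313, 342 and 372. So reel → pad 283, module → 313, cup → 342 and jar → 372.

```bash
python3 - <<'E'
import cv2
i=cv2.imread("pics/top0.png")
a=cv2.resize(i[155:230,95:245],None,fx=5,fy=5,interpolation=2)
b=cv2.resize(i[170:235,250:400],None,fx=5,fy=5,interpolation=2)[:225+100]
import numpy as np
o=np.vstack([a[:,:750],b])[:600] if 0 else None
o=np.vstack([cv2.resize(i[160:225,95:245],None,fx=4.5,fy=4.5,interpolation=2),cv2.resize(i[170:235,250:400],None,fx=4.5,fy=4.5,interpolation=2)])
o=cv2.convertScaleAbs(o,alpha=1.4,beta=10)
print(o.shape);cv2.imwrite("pics/crop1.png",o)
s=cv2.imread("pics/scene0.png")
cv2.imwrite("pics/crop2.png",cv2.convertScaleAbs(cv2.resize(s[135:290,180:395],None,fx=3.7,fy=3.7,interpolation=2),alpha=1.4,beta=10))
E
```

```text
(584, 675, 3)
```

View pics/crop1.png

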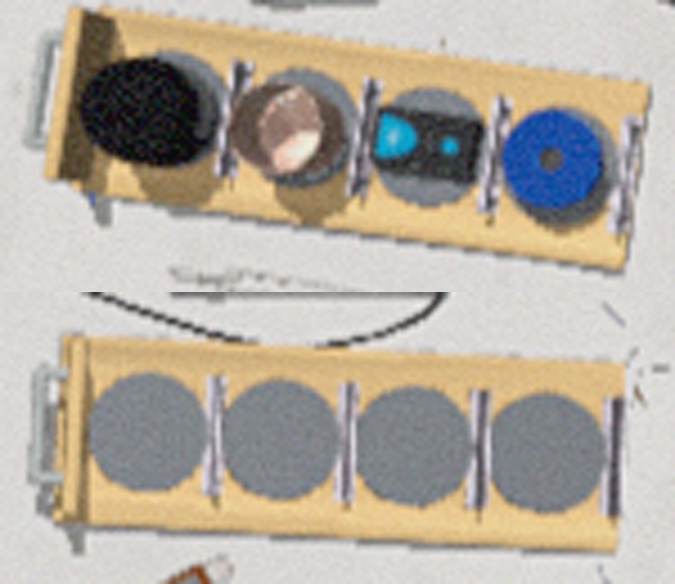

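View pics/crop2.png

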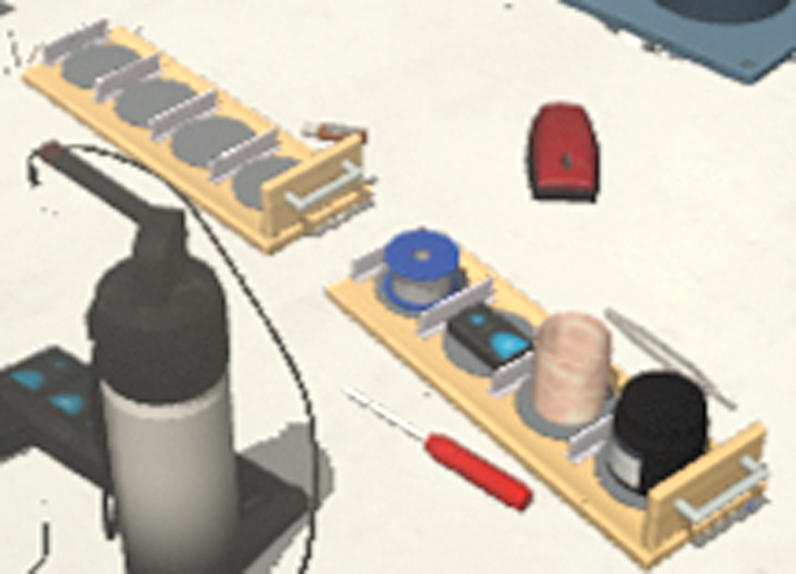

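Crop coordinates: jar top about (137,110), cup rim (277,130), module top (427,146), reel hole (551,158). The new rack's pads are at (150,432), (281,439), (412,446) and (547,452). Next I convert these to world coordinates and check them in the scene camera.

```bash
cat >h.py <<'E'
from cell import arm
import cv2,numpy as np
def proj(n,P):
    c=arm.calibration(n);P=np.atleast_2d(P);K=c["intrinsics"];T=c["T"]
    q=(P-T[:3,3])@T[:3,:3]; q=q*[1,-1,-1]; p=q@np.array(K).T; return p[:,:2]/p[:,2:]
def unproj(n,uv,z):
    c=arm.calibration(n);T=np.array(c["T"]);d=T[:3,:3]@(np.linalg.inv(c["intrinsics"])@[*uv,1]*[1,-1,-1])
    return T[:3,3]+d*(z-T[2,3])/d[2]
def circ(c,r,z): 
    a=np.linspace(0,6.283,60);return np.c_[c[0]+r*np.cos(a),c[1]+r*np.sin(a),0*a+z]
def draw(img,n,P,roi,f,col):
    p=(proj(n,P)+.5-[roi[0],roi[1]])*f-.5
    cv2.polylines(img,[np.round(p*16).astype(np.int32)],True,col,1,cv2.LINE_AA,4)
def crop(im,roi,f): return cv2.convertScaleAbs(cv2.resize(im[roi[1]:roi[3],roi[0]:roi[2]],None,fx=f,fy=f,interpolation=2),alpha=1.4,beta=10)
E
python3 - <<'E'
from h import *
t=cv2.imread("pics/top0.png")
O={}
for k,uv,z in[("jar",(137,110),.077),("cup",(277,130),.072),("mod",(427,146),.027),("reel",(551,158),.048)]:
    O[k]=unproj("top",((uv[0]+.5)/4.5+95-.5,(uv[1]+.5)/4.5+160-.5),z)
hsv=cv2.cvtColor(t,cv2.COLOR_BGR2HSV).astype(int);g=((hsv[...,1]<60)&(hsv[...,2]>60)&(hsv[...,2]<160)).astype(np.uint8)
g[:183]=0;g[223:]=0;g[:,:268]=0;g[:,388:]=0
g=cv2.morphologyEx(g,cv2.MORPH_OPEN,np.ones((7,7),np.uint8))
n,l,st,ce=cv2.connectedComponentsWithStats(g)
P=sorted([unproj("top",c,.015)for s,c in zip(st[1:],ce[1:]) if s[4]>300],key=lambda p:-p[1])
print(st[1:].tolist());print(np.round(P,4))
P=np.array(P);w=np.array([117,39,-39,-117])/1000
m=P.mean(0);d=(w[:,None]*P).sum(0)/(w**2).sum();print("mid",m,"axis",d,"yawdeg",np.degrees(np.arctan2(d[1],d[0])),"resid mm",np.round((P-m-w[:,None]*d)*1e3,1))
for k in O:print(k,np.round(O[k],4))
o=np.array([O[k] for k in("jar","cup","mod","reel")])[:,:2];d2=(w[:,None]*o).sum(0)/(w**2).sum();print(d2,np.degrees(np.arctan2(d2[1],d2[0])),np.round((o-o.mean(0)-w[:,None]*d2)*1e3,1))
s=cv2.imread("pics/scene0.png")
roi=(180,135,395,290);a=crop(s,roi,3.7)
def allo(im,nm,roi,f):
    for p in P: draw(im,nm,circ(p,.036,.015),roi,f,(0,0,255))
    for k,r,h in[("jar",.031,.062),("cup",.026,.057),("reel",.028,.033),("mod",.0185,.012)]:
        draw(im,nm,circ(O[k],r,.015+h),roi,f,(0,255,0))
        if k!="mod":draw(im,nm,circ(O[k],r,.015),roi,f,(0,255,255))
    for x in o.mean(0)+w[:,None]*d2: draw(im,nm,circ(x,.036,.015),roi,f,(255,0,255))
allo(a,"scene",roi,3.7);cv2.imwrite("pics/ov1.png",a)
r1=(95,160,245,225);r2=(250,170,400,235);a=crop(t,r1,4.5);b=crop(t,r2,4.5);allo(a,"top",r1,4.5);allo(b,"top",r2,4.5)
cv2.imwrite("pics/ov2.png",np.vstack([a,b]))
E
```

```text
[[270, 188, 116, 31, 2414]]
[[ 0.4949 -0.201   0.015 ]]
mid [ 0.49489788 -0.20098898  0.015     ] axis [2.28103021e-16 1.14051511e-16 7.12821941e-18] yawdeg 26.56505117707799 resid mm [[-0. -0. -0.]
 [-0. -0. -0.]
 [ 0.  0.  0.]
 [ 0.  0.  0.]]
jar [0.5459 0.3139 0.077 ]
cup [0.5343 0.2375 0.072 ]
mod [0.5267 0.1625 0.027 ]
reel [0.5182 0.0875 0.048 ]
[0.11618122 0.96694228] 83.14857304480762 [[ 1.   0.4]
 [-1.5 -0.6]
 [-0.1 -0.1]
 [ 0.5  0.3]]
```

View pics/ov1.png

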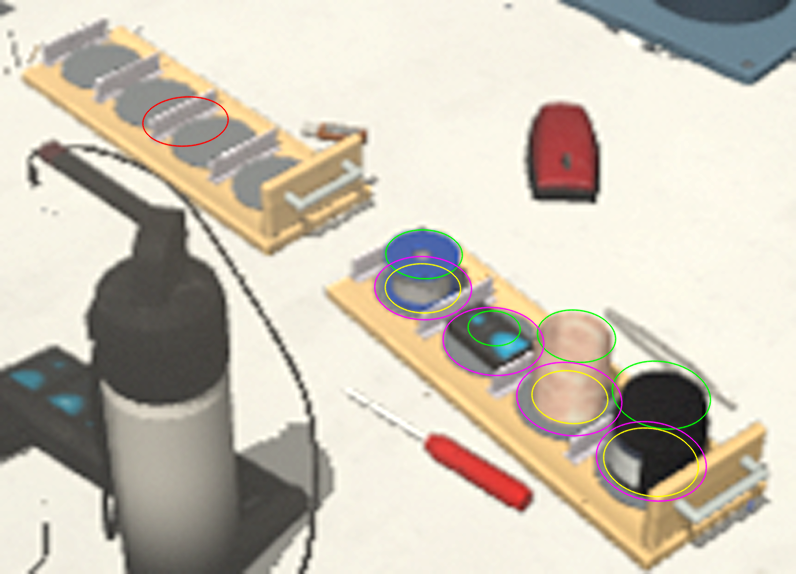

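View pics/ov2.png

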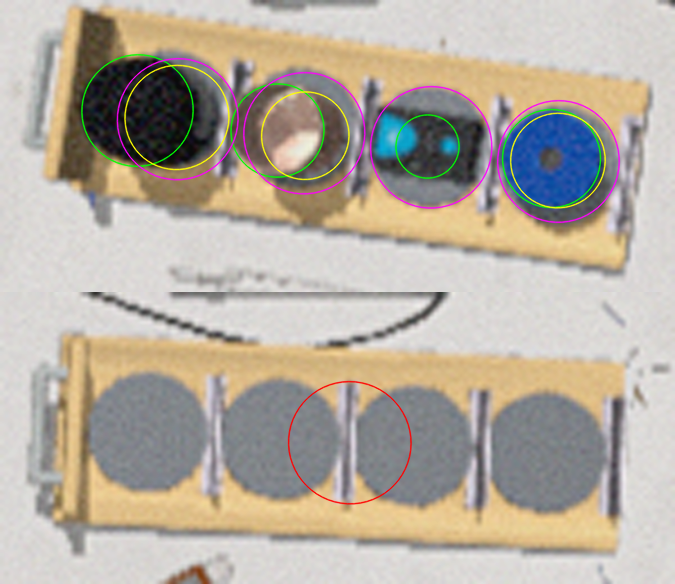

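The jar overlay doesn't fit well, so I'll enlarge it with raised gamma, and fit both racks from the hand-picked pad centres.

```bash
python3 - <<'E'
from h import *
t=cv2.imread("pics/top0.png");s=cv2.imread("pics/scene0.png")
def gm(im,roi,f):
    a=cv2.resize(im[roi[1]:roi[3],roi[0]:roi[2]],None,fx=f,fy=f,interpolation=2);return (255*(a/255.)**.5).astype(np.uint8)
a=gm(t,(100,160,180,215),9);b=gm(s,(310,210,390,285),9)
cv2.imwrite("pics/jar.png",np.hstack([cv2.resize(a,(400,275)),cv2.resize(b,(400,375))[:275]*0+cv2.resize(b,(400,375))[:275]]) if 0 else np.hstack([cv2.copyMakeBorder(cv2.resize(a,(400,275)),0,100,0,0,0),cv2.resize(b,(400,375))]))
P=np.array([unproj("top",((u+.5)/4.5+249.5,(v-292+.5)/4.5+169.5),.015) for u,v in[(150,432),(281,439),(412,446),(547,452)]])
Q=np.array([unproj("scene",((u+.5)/3.7+179.5,(v+.5)/3.7+134.5),.015) for u,v in[(100,65),(157,104),(213,141)]])[::-1]
print(np.round(P,4),np.round(Q,4))
E
```

```text
[[ 0.5019 -0.0838  0.015 ]
 [ 0.4971 -0.1609  0.015 ]
 [ 0.4923 -0.2378  0.015 ]
 [ 0.4881 -0.3169  0.015 ]] [[ 0.4987 -0.1622  0.015 ]
 [ 0.4949 -0.2367  0.015 ]
 [ 0.4894 -0.3189  0.015 ]]
```

View pics/jar.png

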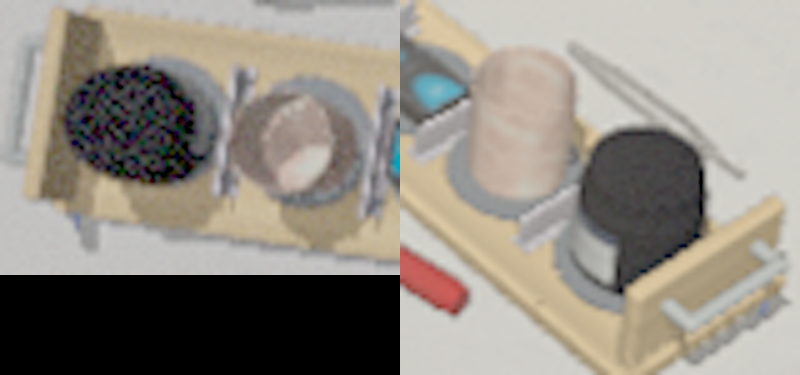

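```bash
cat >>h.py <<'E'
from scipy.spatial.transform import Rotation as R
TG=dict(jar=(.5455,.3195),cup=(.5343,.2410),mod=(.5267,.1630),reel=(.5182,.0875),B1=(.5027,-.0831),B2=(.4981,-.1609),B3=(.4936,-.2388),B4=(.4890,-.3167))
def go(k,z):
    s=arm.get_state();q=s["orientation"];r=R.from_quat([q[1],q[2],q[3],q[0]])
    yaw=83.2 if k in("jar","cup","mod","reel") else 86.6
    a=np.radians(yaw);c,n=np.cos(a),np.sin(a)
    g=R.from_matrix(np.array([[c,n,0],[n,-c,0],[0,0,-1]]))
    d=np.array([*TG[k],z])-s["position"]
    print(k,"t",round(s["time"],2),"pos",np.round(s["position"],4),"shift now-frame",np.round(r.inv().apply(d)*1e3,1),"shift goal-frame",np.round(g.inv().apply(d)*1e3,1),"turn",np.round((r.inv()*g).as_rotvec(degrees=True),1),"F",np.round(s["contact_force"],1),"gap",round(s["finger_gap"]*88.1,1),"grip",round(s["grip_force"],1))
E
python3 -m jog '[[88,0,0,0,0,0,-9.5],[88,0,0,0,0,0,-9.5],[88,0,0,0,0,0,-9.5],[88,0,0,0,0,0,-9.5],[88,0,0,0,0,0,-9.5],[88,0,0,0,0,0,-9.6],[88,40,0,0,0,0,0],[88,40,0,0,0,0,0],[88,40,0,0,0,0,0],[88,40,0,0,0,0,0]]'
python3 -c "from h import *;go('jar',.15)"
```

```text
time: 1.35
position: [0.3053, -0.4229, 0.2384]
orientation: [-0.0, 0.747, 0.664, 0.0]
contact_force: [0.6, -0.2, 0.4]
finger_gap: 0.996
grip_force: 0.0
jar t 1.35 pos [ 0.3053 -0.4229  0.2384] shift now-frame [765.4 151.6  88.7] shift goal-frame [765.6 150.6  88.4] turn [-0.  -0.   0.1] F [ 0.6 -0.2  0.4] gap 87.7 grip 0.0
```

```bash
python3 -m jog '[[88,55,25,0,0,0,0],[88,55,25,0,0,0,0],[88,55,25,0,0,0,0],[88,55,25,0,0,0,0],[88,55,25,0,0,0,0],[88,55,25,0,0,0,0],[88,55,0,0,0,0,0],[88,55,0,0,0,0,0],[88,55,0,0,0,0,0],[88,55,0,0,0,0,0]]' >/dev/null
python3 -m jog '[[88,50,0,0,0,0,0],[88,50,0,0,0,0,0],[88,50,0,0,0,0,0],[88,40,0,20,0,0,0],[88,25,0,30,0,0,0],[88,0,0,30,0,0,0],[88,0,0,0,0,0,0],[88,0,0,0,0,0,0],[88,0,0,0,0,0,0],[88,0,0,0,0,0,0]]' >/dev/null
python3 - <<'E'
from h import *
go('jar',.027)
cv2.imwrite("pics/s1.png",arm.capture("scene")[90:345,210:480,::-1].repeat(2,0).repeat(2,1))
E
```

```text
jar t 3.85 pos [0.5445 0.3177 0.1598] shift now-frame [  1.8   0.6 132.8] shift goal-frame [  1.9   0.7 132.8] turn [ 0.1 -0.   0. ] F [-0.6 -0.6  0.3] gap 87.9 grip 0.0
```

View pics/s1.png

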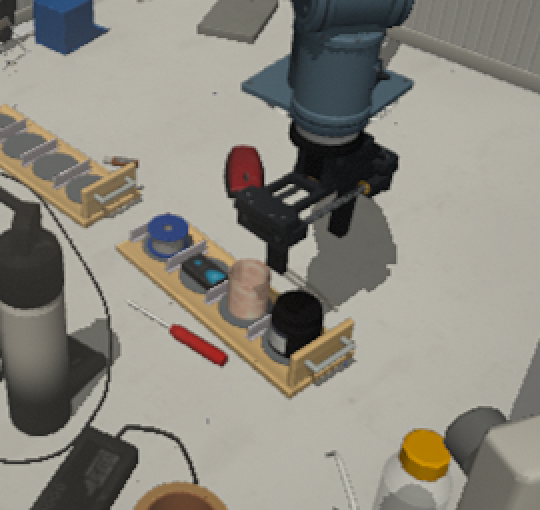

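The gripper is above the jar (298,320 in this crop), with the fingers straddling it across the row at (278,255) and (340,220). I descend and grip.

```bash
python3 -m jog '[[88,2,0.5,30,0,0,0],[88,0,0,35,0,0,0],[88,0,0,25,0,0,0],[88,0,0,20,0,0,0],[88,0,0,15,0,0,0],[88,0,0,8,0,0,0],[50,0,0,0,0,0,0],[50,0,0,0,0,0,0],[50,0,0,0,0,0,0],[50,0,0,0,0,0,0]]'
python3 -c "from h import *;go('jar',.2)"
```

```text
time: 5.15
position: [0.5454, 0.3199, 0.0265]
orientation: [0.0, 0.747, 0.664, 0.001]
contact_force: [0.3, -0.2, 3.3]
finger_gap: 0.684
grip_force: 30.0
jar t 5.15 pos [0.5454 0.3199 0.0265] shift now-frame [  -0.3    0.4 -173.5] shift goal-frame [  -0.4    0.2 -173.5] turn [ 0.1 -0.   0.1] F [ 0.3 -0.2  3.3] gap 60.3 grip 30.0
```

```bash
python3 -m jog '[[50,0,0,-15,0,0,0],[50,0,0,-30,0,0,0],[50,0,0,-40,0,0,0],[50,0,0,-30,0,0,-3.4],[50,-30,0,0,0,0,0],[50,-50,0,0,0,0,0],[50,-55,0,0,0,0,0],[50,-55,0,0,0,0,0],[50,-55,0,0,0,0,0],[50,-55,0,0,0,0,0]]'
python3 -c "from h import *;go('B4',.1)"
```

```text
time: 6.4
position: [0.5269, 0.0184, 0.1415]
orientation: [0.0, 0.727, 0.686, 0.0]
contact_force: [0.1, -0.4, -2.7]
finger_gap: 0.685
grip_force: 30.0
B4 t 6.4 pos [0.5269 0.0184 0.1415] shift now-frame [-336.8  -18.5   41.6] shift goal-frame [-336.8  -18.    41.5] turn [0.  0.  0.1] F [ 0.1 -0.4 -2.7] gap 60.4 grip 30.0
```

```bash
python3 -m jog '[[50,-55,-6,0,0,0,0],[50,-55,-6,0,0,0,0],[50,-55,-6,0,0,0,0],[50,-55,0,0,0,0,0],[50,-50,0,0,0,0,0],[50,-35,0,0,0,0,0],[50,-20,0,0,0,0,0],[50,0,0,0,0,0,0],[50,0,0,0,0,0,0],[50,0,0,0,0,0,0]]' >/dev/null
python3 - <<'E'
from h import *
go('B4',.0275)
s=arm.get_state();p=s["position"]
im=arm.capture("scene")[:,:,::-1].copy();roi=(130,60,290,200);f=4.5;a=crop(im,roi,f)
draw(a,"scene",circ(p,.031,p[2]-.012),roi,f,(0,255,255));draw(a,"scene",circ(p,.031,p[2]+.05),roi,f,(0,255,0))
for k in("B1","B2","B3","B4"):draw(a,"scene",circ(TG[k],.036,.015),roi,f,(0,0,255))
cv2.imwrite("pics/s2.png",a)
E
```

```text
B4 t 7.65 pos [ 0.491  -0.3013  0.1408] shift now-frame [-15.6  -1.1 113.3] shift goal-frame [-15.5  -1.1 113.3] turn [-0.  -0.   0.2] F [-0.2 -0.3 -1.2] gap 60.3 grip 30.0
```

View pics/s2.png

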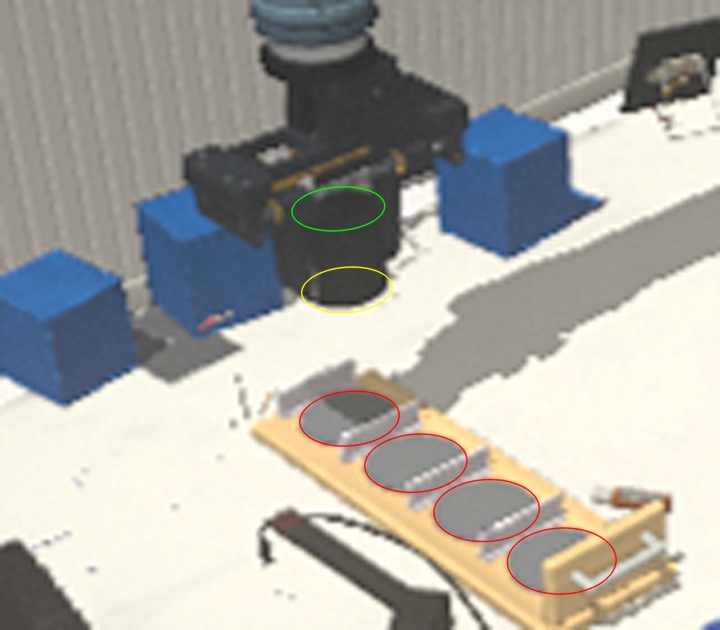

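The jar hangs centred in the fingers, its bottom at about (345,290), and the predicted pads (red) match the real ones. I lower it into the far bay at (350,418).

```bash
python3 -m jog '[[50,-10,-1,0,0,0,0],[50,-5.5,0,15,0,0,0],[50,0,0,30,0,0,0],[50,0,0,30,0,0,0],[50,0,0,20,0,0,0],[50,0,0,12,0,0,0],[50,0,0,5,0,0,0],[50,0,0,1,0,0,0],[88,0,0,0,0,0,0],[88,0,0,0,0,0,0]]'
python3 -c "from h import *;go('B4',.0275)"
python3 -m jog '[[88,0,0,0,0,0,0],[88,0,0,0,0,0,0],[88,0,0,-20,0,0,0],[88,0,0,-40,0,0,0],[88,0,0,-40,0,0,0],[88,0,0,0,0,0,3.4],[88,50,10,0,0,0,0],[88,55,10,0,0,0,0],[88,55,10,0,0,0,0],[88,55,10,0,0,0,0]]' >/dev/null
python3 - <<'E'
from h import *
go('cup',.13)
im=arm.capture("top")[:,:,::-1].copy();a=crop(im,(250,160,400,250),5)
draw(a,"top",circ(TG["B4"],.031,.077),(250,160),5,(0,255,0));draw(a,"top",circ(TG["B4"],.036,.015),(250,160),5,(0,0,255))
cv2.imwrite("pics/t1.png",a)
E
```

```text
time: 8.95
position: [0.4892, -0.3191, 0.0285]
orientation: [0.001, 0.727, 0.686, 0.0]
contact_force: [0.4, 0.2, 0.7]
finger_gap: 0.885
grip_force: 0.0
B4 t 8.95 pos [ 0.4892 -0.3191  0.0285] shift now-frame [ 2.3 -0.4  1. ] shift goal-frame [ 2.3 -0.4  1. ] turn [0.1 0.  0.1] F [0.4 0.2 0.7] gap 78.0 grip 0.0
cup t 10.2 pos [ 0.5543 -0.1082  0.1293] shift now-frame [344.5 -60.8  -0.9] shift goal-frame [344.4 -61.2  -0.7] turn [0.1 0.  0.1] F [ 0.8  0.2 -0.1] gap 87.8 grip 0.0
```

View pics/t1.png

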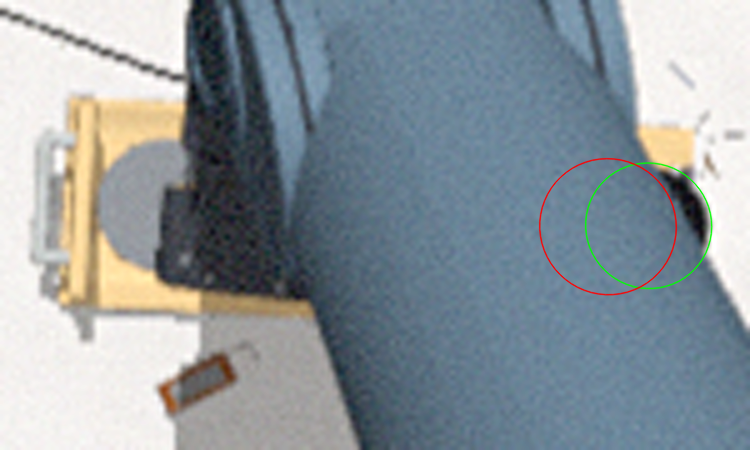

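```bash
python3 -m jog '[[88,55,-10,0,0,0,0],[88,55,-10,0,0,0,0],[88,55,-10,0,0,0,0],[88,55,-10,0,0,0,0],[88,50,-10,0,0,0,0],[88,45,-11,0,0,0,0],[88,20,0,0,0,0,0],[88,9,0,0,0,0,0],[88,0,0,0,0,0,0],[88,0,0,0,0,0,0]]' >/dev/null
python3 -c "from h import *;go('cup',.024)"
```

```text
cup t 11.5 pos [0.5337 0.2368 0.1276] shift now-frame [  4.4   0.  103.6] shift goal-frame [4.300e+00 1.000e-01 1.036e+02] turn [-0.   0.1 -0.1] F [ 0.  -1.1  0.2] gap 88.2 grip 0.0
```

```bash
python3 -m jog '[[88,3,0,30,0,0,0],[88,0,0,30,0,0,0],[88,0,0,20,0,0,0],[88,0,0,15,0,0,0],[88,0,0,8.5,0,0,0],[88,0,0,0,0,0,0],[40,0,0,0,0,0,0],[40,0,0,0,0,0,0],[40,0,0,0,0,0,0],[40,0,0,0,0,0,0]]'
python3 -c "from h import *;go('cup',.2)"
```

```text
time: 12.75
position: [0.5341, 0.242, 0.0246]
orientation: [0.0, 0.747, 0.664, 0.0]
contact_force: [0.7, -0.3, 1.4]
finger_gap: 0.571
grip_force: 30.1
cup t 12.75 pos [0.5341 0.242  0.0246] shift now-frame [  -0.9    0.5 -175.4] shift goal-frame [  -0.9    0.3 -175.4] turn [ 0.1 -0.   0.1] F [ 0.7 -0.3  1.4] gap 50.3 grip 30.1
```

```bash
python3 -m jog '[[40,0,0,-15,0,0,0],[40,0,0,-30,0,0,0],[40,0,0,-40,0,0,-3.4],[40,-20,0,-15,0,0,0],[40,-40,-4,0,0,0,0],[40,-55,-4,0,0,0,0],[40,-55,-4,0,0,0,0],[40,-55,0,0,0,0,0],[40,-55,0,0,0,0,0],[40,-55,0,0,0,0,0]]' >/dev/null
python3 -m jog '[[40,-50,0,0,0,0,0],[40,-45,0,0,0,0,0],[40,-30,0,0,0,0,0],[40,-15,0,0,0,0,0],[40,-7,0,0,0,0,0],[40,0,0,0,0,0,0],[40,0,0,0,0,0,0],[40,0,0,0,0,0,0],[40,0,0,0,0,0,0],[40,0,0,0,0,0,0]]' >/dev/null
python3 -c "from h import *;go('B3',.0255)"
```

```text
B3 t 15.25 pos [ 0.4937 -0.2384  0.1242] shift now-frame [-0.4 -0.  98.7] shift goal-frame [-0.4 -0.  98.7] turn [-0.   0.   0.1] F [-0.6  0.4 -2.3] gap 50.7 grip 29.9
```

```bash
python3 -m jog '[[40,0,0,25,0,0,0],[40,0,0,30,0,0,0],[40,0,0,20,0,0,0],[40,0,0,12,0,0,0],[40,0,0,8,0,0,0],[40,0,0,3.5,0,0,0],[40,0,0,0,0,0,0],[88,0,0,0,0,0,0],[88,0,0,0,0,0,0],[88,0,0,0,0,0,0]]'
python3 -m jog '[[88,0,0,0,0,0,0],[88,0,0,-20,0,0,0],[88,0,0,-40,0,0,0],[88,0,0,-40,0,0,3.4],[88,0,0,0,0,0,0],[88,50,0,0,0,0,0],[88,55,0,0,0,0,0],[88,55,0,0,0,0,0],[88,55,0,0,0,0,0],[88,55,0,0,0,0,0]]' >/dev/null
python3 -c "from h import *;go('mod',.11)"
```

```text
time: 16.5
position: [0.4939, -0.2387, 0.026]
orientation: [0.0, 0.727, 0.686, 0.0]
contact_force: [-1.1, 0.9, -0.3]
finger_gap: 0.894
grip_force: 0.0
mod t 17.75 pos [0.5249 0.0311 0.1257] shift now-frame [131.2 -13.6  15.7] shift goal-frame [131.2 -13.9  15.7] turn [-0.   0.   0.1] F [0.7 0.4 0.2] gap 87.9 grip 0.0
```

```bash
python3 -m jog '[[88,45,-7,0,0,0,0],[88,40,-7,0,0,0,0],[88,30,0,0,0,0,0],[88,15,0,0,0,0,0],[88,0,0,20,0,0,0],[88,0,0,30,0,0,0],[88,0,0,20,0,0,0],[88,0,0,0,0,0,0],[88,0,0,0,0,0,0],[88,0,0,0,0,0,0]]' >/dev/null
python3 - <<'E'
from h import *
go('mod',.017)
im=arm.capture("scene")[:,:,::-1].copy();roi=(200,100,360,240);a=crop(im,roi,4.5)
im=arm.capture("top")[:,:,::-1].copy();b=crop(im,(250,165,400,235),4.5)
for k,r,h in(("B4",.031,.077),("B3",.026,.072)):draw(b,"top",circ(TG[k],r,h),(250,165),4.5,(0,255,0))
cv2.imwrite("pics/s3.png",np.vstack([a[:,:675][:280+5],b]))
E
```

```text
mod t 19.0 pos [0.5273 0.1604 0.0566] shift now-frame [ 2.4 -0.9 39.6] shift goal-frame [ 2.5 -0.9 39.6] turn [ 0.1 -0.   0.1] F [ 0.  -0.7 -0.6] gap 88.3 grip 0.0
```

View pics/s3.png

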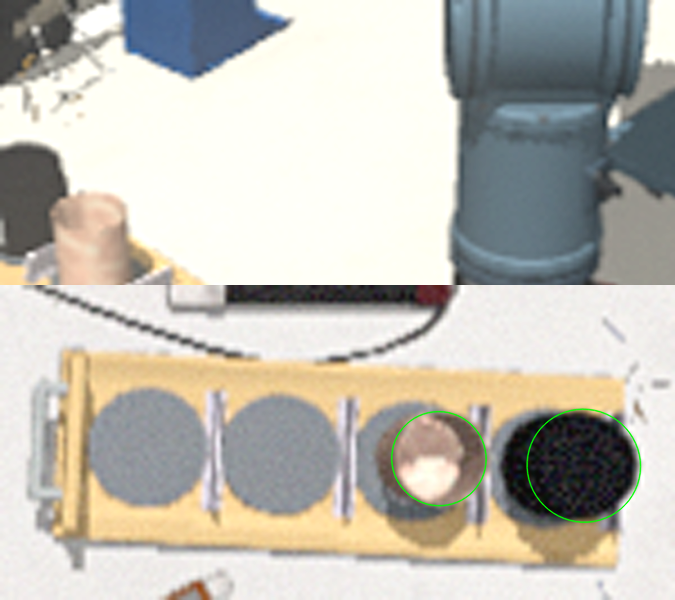

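The top view shows the jar in the far bay and the cup in the next one, upright and centred as predicted. Next I grasp the module.

```bash
python3 -m jog '[[88,2,-1,15,0,0,0],[88,0,0,12,0,0,0],[88,0,0,8,0,0,0],[88,0,0,4.5,0,0,0],[88,0,0,0,0,0,0],[25,0,0,0,0,0,0],[25,0,0,0,0,0,0],[25,0,0,0,0,0,0],[25,0,0,0,0,0,0],[25,0,0,0,0,0,0]]'
python3 -c "from h import *;go('mod',.017)"
```

```text
time: 20.35
position: [0.5259, 0.1624, 0.0163]
orientation: [0.0, 0.747, 0.664, 0.0]
contact_force: [0.3, -0.2, 0.7]
finger_gap: 0.458
grip_force: 0.1
mod t 20.35 pos [0.5259 0.1624 0.0163] shift now-frame [ 0.7  0.7 -0.7] shift goal-frame [ 0.7  0.7 -0.7] turn [ 0.  -0.   0.1] F [ 0.3 -0.2  0.7] gap 40.3 grip 0.1
```

```bash
python3 -m jog '[[25,0,0,0,0,0,0],[25,0,0,0,0,0,0],[25,0,0,-10,0,0,0],[25,0,0,-25,0,0,0],[25,0,0,-35,0,0,0],[25,0,0,-25,0,0,-3.4],[25,0,0,0,0,0,0],[25,-25,-3,0,0,0,0],[25,-45,-3,0,0,0,0],[25,-50,-2.5,0,0,0,0]]'
python3 -c "from h import *;go('B2',.0175)"
```

```text
time: 21.6
position: [0.5094, 0.0423, 0.1103]
orientation: [-0.001, 0.727, 0.686, -0.0]
contact_force: [-0.4, -0.9, -0.3]
finger_gap: 0.413
grip_force: 29.9
B2 t 21.6 pos [0.5094 0.0423 0.1103] shift now-frame [-203.5    0.5   92.8] shift goal-frame [-203.5    0.7   92.8] turn [-0.1 -0.   0.1] F [-0.4 -0.9 -0.3] gap 36.4 grip 29.9
```

```bash
python3 -m jog '[[25,-50,0,0,0,0,0],[25,-50,0,0,0,0,0],[25,-50,0,0,0,0,0],[25,-30,0,0,0,0,0],[25,-15,0,0,0,0,0],[25,-8,0,0,0,0,0],[25,0,0,0,0,0,0],[25,0,0,0,0,0,0],[25,0,0,0,0,0,0],[25,0,0,0,0,0,0]]' >/dev/null
python3 -c "from h import *;go('B2',.0175)"
```

```text
B2 t 22.85 pos [ 0.4987 -0.159   0.1113] shift now-frame [-1.9 -0.5 93.8] shift goal-frame [-1.9 -0.5 93.8] turn [ 0.  -0.   0.1] F [-0.3  0.3 -0.3] gap 36.2 grip 29.9
```

```bash
python3 -m jog '[[25,-1.5,0,25,0,0,0],[25,0,0,28,0,0,0],[25,0,0,20,0,0,0],[25,0,0,10,0,0,0],[25,0,0,7,0,0,0],[25,0,0,4,0,0,0],[25,0,0,0,0,0,0],[25,0,0,0,0,0,0],[88,0,0,0,0,0,0],[88,0,0,0,0,0,0]]'
python3 -m jog '[[88,0,0,0,0,0,0],[88,0,0,0,0,0,0],[88,0,0,0,0,0,0],[88,0,0,-10,0,0,0],[88,0,0,-30,0,0,0],[88,0,0,-40,0,0,3.4],[88,0,0,0,0,0,0],[88,40,0,0,0,0,0],[88,50,0,0,0,0,0],[88,50,0,0,0,0,0]]' >/dev/null
python3 -c "from h import *;go('reel',.08)"
```

```text
time: 24.1
position: [0.4987, -0.1611, 0.0174]
orientation: [0.0, 0.727, 0.686, 0.0]
contact_force: [-0.7, 0.1, 0.0]
finger_gap: 0.613
grip_force: 0.0
reel t 25.35 pos [ 0.5146 -0.0208  0.0969] shift now-frame [108.   -9.1  16.8] shift goal-frame [108.   -9.2  16.9] turn [-0.   0.   0.1] F [1.  0.1 0.6] gap 88.1 grip 0.0
```

```bash
python3 -m jog '[[88,45,-5,0,0,0,0],[88,35,-4,0,0,0,0],[88,20,0,0,0,0,0],[88,8,0,0,0,0,0],[88,0,0,15,0,0,0],[88,0,0,0,0,0,0],[88,0,0,0,0,0,0],[88,0,0,0,0,0,0],[88,0,0,0,0,0,0],[88,0,0,0,0,0,0]]' >/dev/null
python3 - <<'E'
from h import *
go('reel',.018)
cv2.imwrite("pics/s4.png",np.vstack([crop(arm.capture("scene")[:,:,::-1],(180,120,330,200),4.5),crop(arm.capture("top")[:,:,::-1],(250,185,400,230),4.5)]))
E
```

```text
reel t 26.6 pos [0.5187 0.0862 0.0824] shift now-frame [ 1.2 -0.7 64.4] shift goal-frame [ 1.2 -0.7 64.4] turn [ 0.  -0.   0.1] F [1.  0.2 0.7] gap 88.1 grip 0.0
```

View pics/s4.png

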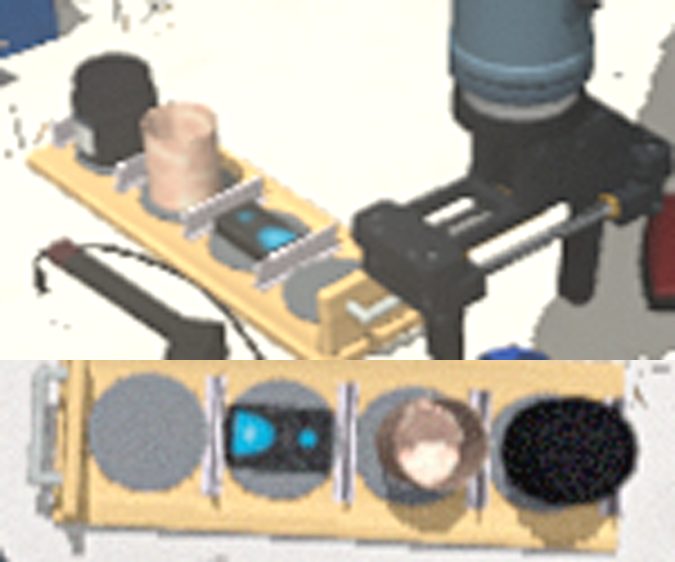

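The module lies flat and centred on the second pad (279,438), with cup and jar still in place. The reel is last.

```bash
python3 -m jog '[[88,1,-0.5,20,0,0,0],[88,0,0,20,0,0,0],[88,0,0,14,0,0,0],[88,0,0,8,0,0,0],[88,0,0,2,0,0,0],[88,0,0,0,0,0,0],[45,0,0,0,0,0,0],[45,0,0,0,0,0,0],[45,0,0,0,0,0,0],[45,0,0,0,0,0,0]]'
python3 -c "from h import *;go('B1',.12)"
```

```text
time: 27.95
position: [0.5183, 0.0874, 0.0184]
orientation: [0.0, 0.747, 0.664, 0.0]
contact_force: [0.8, 0.6, 0.9]
finger_gap: 0.624
grip_force: 30.0
B1 t 27.95 pos [0.5183 0.0874 0.0184] shift now-frame [-171.1    4.5 -101.7] shift goal-frame [-171.1   -5.5 -101.6] turn [ 0.  -0.  -3.3] F [0.8 0.6 0.9] gap 55.0 grip 30.0
```

```bash
python3 -m jog '[[45,0,0,-10,0,0,0],[45,0,0,-30,0,0,0],[45,0,0,-35,0,0,0],[45,0,0,-27,0,0,-3.4],[45,0,0,0,0,0,0],[45,-30,-3,0,0,0,0],[45,-45,-2.5,0,0,0,0],[45,-45,0,0,0,0,0],[45,-30,0,0,0,0,0],[45,-15,0,0,0,0,0]]' >/dev/null
python3 -m jog '[[45,-6,0,0,0,0,0],[45,0,0,0,0,0,0],[45,0,0,0,0,0,0],[45,0,0,0,0,0,0],[45,0,0,0,0,0,0],[45,0,0,0,0,0,0],[45,0,0,0,0,0,0],[45,0,0,0,0,0,0],[45,0,0,0,0,0,0],[45,0,0,0,0,0,0]]' >/dev/null
python3 -c "from h import *;go('B1',.019)"
```

```text
B1 t 30.45 pos [ 0.5028 -0.083   0.1202] shift now-frame [-1.000e-01 -1.000e-01  1.012e+02] shift goal-frame [-1.000e-01 -1.000e-01  1.012e+02] turn [-0.   0.   0.1] F [ 1.6  0.2 -0.9] gap 54.8 grip 30.0
```

```bash
python3 -m jog '[[45,0,0,25,0,0,0],[45,0,0,30,0,0,0],[45,0,0,20,0,0,0],[45,0,0,13,0,0,0],[45,0,0,9,0,0,0],[45,0,0,4.5,0,0,0],[45,0,0,0,0,0,0],[45,0,0,0,0,0,0],[88,0,0,0,0,0,0],[88,0,0,0,0,0,0]]'
python3 -m jog '[[88,0,0,0,0,0,0],[88,0,0,0,0,0,0],[88,0,0,-10,0,0,0],[88,0,0,-30,0,0,0],[88,0,0,-40,0,0,0],[88,0,0,-40,0,0,0],[88,0,0,0,0,0,0],[88,50,0,0,0,0,0],[88,50,0,0,0,0,0],[88,50,0,0,0,0,0]]' >/dev/null
python3 -m jog '[[88,50,0,0,0,0,0],[88,50,0,0,0,0,0],[88,50,0,0,0,0,0],[88,40,0,0,0,0,0],[88,0,0,0,0,0,0],[88,0,0,0,0,0,0],[88,0,0,0,0,0,0],[88,0,0,0,0,0,0],[88,0,0,0,0,0,0],[88,0,0,0,0,0,0]]'
python3 - <<'E'
from h import *
a=crop(arm.capture("scene")[:,:,::-1],(180,120,330,200),4.5);b=crop(arm.capture("top")[:,:,::-1],(250,185,400,230),4.5)
draw(b,"top",circ(TG["B1"],.036,.015),(250,185),4.5,(0,0,255))
cv2.imwrite("pics/s5.png",np.vstack([a,b]))
E
```

```text
time: 31.7
position: [0.5031, -0.0831, 0.019]
orientation: [0.0, 0.727, 0.686, 0.0]
contact_force: [-0.9, -0.6, -0.3]
finger_gap: 0.827
grip_force: 0.0
time: 34.2
position: [0.5226, 0.2562, 0.1388]
orientation: [0.0, 0.727, 0.686, 0.0]
contact_force: [-0.3, -0.5, -0.6]
finger_gap: 0.999
grip_force: 0.0
```

View pics/s5.png

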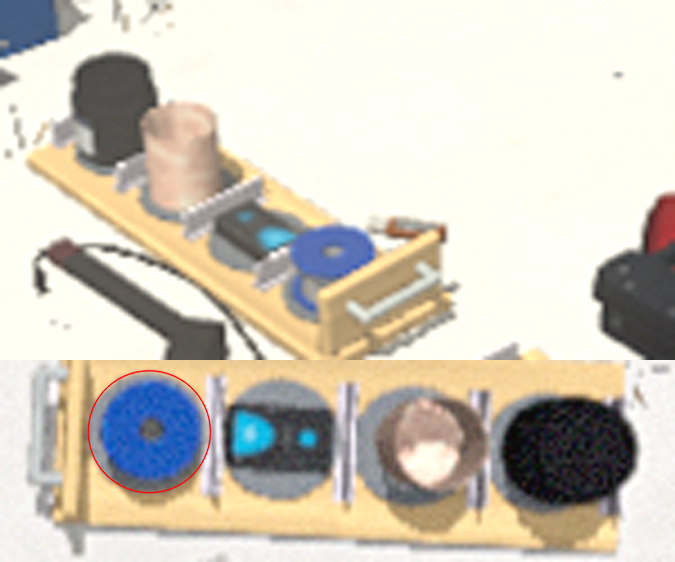

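The reel (150,430), module (280,438), cup and jar all stand upright and centred, and the arm is clear.

```bash
python3 -c "from cell import arm;print(arm.close_job())"
```

```text
the job is handed in; nothing more can be done
None
```

All four supplies are in the new rack in reverse order (reel nearest the end plate, then module, cup, jar), upright and released, and I handed the job in at about 34 s; no verdict came back.

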